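# Set a glass column in its three-ring stand

### The arm

A 6-joint arm with a two-finger parallel gripper is mounted at the origin on the work surface. World frame = base frame: x ahead of the robot, y to its left, z up, the work surface at z = 0. Lengths are in mm, angles in rad, forces in N, time in s.
With the tool pointing down it reaches from about 275 to 1000 mm from the base axis. Payload 8.4 kg.
Tool frame: the origin (TCP) lies on the centre line of the jaws, within the pads' length; the fingertips stand 14 mm ahead of it and the grasp point (between the pads) lies 5 mm behind it; z points along the fingers, y is the line along which they close (so a half turn about z gives the same grasp; the last joint's range is limited). The gripper opens to 85 mm and grips with 20 to 120 N. Pads are 22 mm wide; open, the fingers measure 114 mm over their backs; the gripper's body (76 mm by 85 mm) begins 54 mm behind the grasp point. The pads swing forward as they close: fully open they stand 13 mm farther back than shut.
Start: joints at [1.336, 0.353, 1.633, -0, 1.155, -0.002], TCP at [144.188, 608.143, 245.281] pointing down, gripper open.
Joint ranges: [-2.63, 2.63], [-0.92, 2.1], [0.06, 2.66], [-1.3, 4.44], [0, 2.69], [-3.02, 3.02]. Speed limits (rad/s): [2.22, 2.22, 2.79, 3.14, 3.14, 3.14].

### API

Orientations are given as [roll, pitch, yaw] about the fixed x, y, z axes, in that order (R = Rz(yaw) Ry(pitch) Rx(roll)).
In Python, from rig import r gives the robot as it stands.
- The arm moves only by the tool step_arm, never from a script. Its argument "plan" is text: rows parted by semicolons, each of 7 numbers parted by spaces: the turn, a rotation vector about the world's x, y, z in degrees, then the shift along the world's x, y, z in mm, then the closure in counts, from 0 (fully open) to 255 (shut). In form: rx ry rz x y z hand; .... A call has 1 to 8 rows; each row is the pose to reach, as a shift and turn from the pose commanded when the call began; what a row does not reach only later rows make up. A row lasts 1/10 s, in which the tool goes at most 50 mm and 8.59 degrees, less where a joint would pass 70% of its speed; a pose out of reach is approached as far as the arm can. A call with a gripper value outside its range is refused whole. The fingers move at their own pace and stop on an object; "force" is the grip in N (left out, the last holds). Time passes only in rows, so rows that repeat a pose let the fingers close. It gives the time, the measured TCP pose, the force, the opening and the grip force at its end, in the units of the state.
- r.sense(): the state, without advancing time (a new reading comes with each control period).
- r.grab_frame(name): name is "scene" or "top" or "wrist"; returns (picture, depth): 480x640x3 uint8, red, green, blue; 480x640 float32, mm along the optical axis (not along the pixel's ray), 0 where there is no reading.
- r.get_calibration(name): a dict with "K" (3x3 intrinsics, pixels), "world_from_camera" (4x4, takes a point from camera to world coordinates). Camera axes: x right, y down, z forward; pixel columns grow to the right and rows downward; lengths in mm; the calibration is good to about 2 mm. A picture is of the moment at which its call begins: read the wrist's pose just before it. get_calibration takes no time and is no camera call; for the wrist camera it gives the pose at the moment of the call.
- r.sign_off(): hands the job in; it is judged then, once.
The state is a dict: "clock": time; "qpos": joint angles; "qvel": joint speeds; "joint_efforts": joint torques, N m; "eef_pos": TCP position; "tcp_rot": TCP orientation; "contact_force": force on the tool from outside, world axes, zero at the start; "wrist_torque": the same for the moment, N m; "opening": opening from 0.0 (shut) to 1.0 (fully open); "grasp_force": force on a finger pad.
Only numpy, scipy, OpenCV 4.12 (cv2) and the standard library are available. Lean on these libraries where they do the work, as an engineer would, in place of code of your own. Each camera call takes 0.05 s, during which the arm holds its last target. There are 200 camera calls.

### The job

Take the amber glass column with the blue cap out of its rack and lower it, outlet first, through the guide ring and the spring clip of the column stand, pressing it gently past the clip's drag until its shoulder sits fully home on the soft red cushion of the smallest ring. Letting go can lift it a little and the clip then holds it up, so make sure, with a light push on the cap if need be, that it still bears on the cushion and stands upright when you leave it. It is glass: never force it, drop it down the rings or knock it or your arm against the stand, and leave the other glassware alone.

Things in the scene. Friction and masses are not known exactly. Their poses are not given: they have to be found in the camera images.
- column_mid (a point): Amber glass column with ribbed blue cap, 160 mm long, 0.11 kg, upright in the rack: the point on its axis half-way up, 80 mm above its lower end; z axis towards the cap. From the lower end: outlet tube 10 mm across with rounded end, at 30 mm a flat shoulder 20 mm across, from 34 mm taper to 26 mm across at 50 mm, barrel 26 mm across to 130 mm, cap to 160 mm
- column_cap (a point): Centre of the column's blue cap, where it is gripped: 65 mm above the column's middle, 145 mm above its lower end. Cap 30 mm across and 30 mm high
- stand: Column stand, fixed: three rings one above the other on an upright rod. Origin on the rings' common vertical axis, at bench level; x axis points from the rings towards the rod. Grey base plate 140 mm wide and 12 mm thick, from x = -60 to 160 mm, with a white dish (top at 36 mm) under the rings. The stand and its rings take at most 15 N from the column
- guide_ring (a point): Centre of the upper face of the steel guide ring, the top and widest ring: hole 34 mm across, 42 mm outside, 170 mm above the bench
- clip (a point): Centre of the blue spring clip, the middle ring, 135 mm above the bench: three sprung rubber fingers leave a round opening of 23 mm that the column's taper spreads to 26 mm. Spreading them takes up to 6 N; they then drag on the barrel with 2 to 4 N, more than the column weighs, so a column let go too high hangs there
- rod: Upright rod of the stand, 12 mm thick, 115 mm from the rings' axis along the stand's x, top at 262 mm. Origin and axes as the stand's. It carries the smallest ring: hole 15 mm, soft red cushion on top, set by the last user so that the cushion's top is anywhere from 82 to 110 mm above the bench, not reported. Cushion yields 1 mm per 4 N, 4 mm at most. The column's shoulder rests on the cushion
- rack: White and blue column rack, fixed, 80 mm along x, 208 mm along y, 84 mm high; origin under its centre. Three places in a row along its y axis, 62 mm apart, a column in each, standing in 29 mm holes of the upper plate with the shoulder on the lower plate, lower end 12 mm above the bench; caps stand well clear above
- clear_column_mid (a point): Clear column with a white cap in the rack, same shape as the amber one, its middle: leave it alone
- green_column_mid (a point): Green column with a black cap in the rack, same shape, its middle: leave it alone
- beaker_mid (a point): Glass beaker, 72 mm across, 95 mm high, its middle: leave it alone
- bottle_mid (a point): Amber bottle with blue cap, 94 mm across, 200 mm high, its middle: leave it alone
- cylinder_mid (a point): Glass measuring cylinder with a blue foot 64 mm across, 153 mm high, its middle: leave it alone

How it is judged (in metres and radians):
On the way, in this order (a step that is already met when the one before it is completed fails the run):
1. the amber column is lifted out of the rack (height (world z) of column_mid above 0.19 m), for 0.1 s.
2. the column is threaded upright into the rings, its shoulder below the spring clip (z of column_mid in the frame of stand below 0.17 m and horizontal distance between column_mid and stand below 0.008 m and angle between column_mid's own z axis and vertical below 0.1 rad), for 0.05 s.
At the end, for the whole second after the job is handed in: The amber column stands released and at rest in the stand, on the rings' axis within 6 mm, upright within 0.06 rad, its shoulder bearing on the smallest ring's cushion with at least 0.3 N (contact force between column and rod above 0.3 N and horizontal distance between column_mid and stand below 0.006 m and z of column_mid in the frame of stand below 0.165 m and angle between column_mid's own z axis and vertical below 0.06 rad and linear speed of column below 0.02 m/s); the robot touches nothing.
It fails at once if the column is pressed or knocked against the stand with more than 15 N (contact force between column and stand above 15 N or contact force between column and rod above 15 N).
It fails at once if the column is let fall down the rings (faster than 0.6 m/s and not held) (horizontal distance between column_mid and stand below 0.03 m and contact force between the fingers and column below 0.5 N and linear speed of column above 0.6 m/s).
It fails at once if the robot pushes the stand with more than 15 N (contact force between any of the arm, the fingers and stand above 15 N or contact force between any of the arm, the fingers and rod above 15 N).
It fails at once if other glassware is moved by more than 20 mm (distance of any of clear_column_mid, green_column_mid, beaker_mid, bottle_mid, cylinder_mid from where it was at the start of the episode above 0.02 m).
It also fails if it takes over 51 s, if anything falls off the work surface, if the arm or the gripper's body presses on something with over 40 N, if the wrist force passes 120 N, or if a joint passes its speed limit or range.

## Working session

There is one attempt and no reset: what is moved stays moved. The work goes in short steps, Python scripts to look and compute and a tool call to move; the robot and the scene stay as the last step left them, time stands still between calls to the robot, and variables do not carry over. Pictures are saved under pics/ and viewed, at most 10 in all, crops included, and the job is handed in when it is done.

Besides the shell and the picture viewer there is one more tool, called after "Request:" in YAML: its name, and indented under it one key for each argument. step_arm: Moves the arm, as the interface text tells. Its arguments: {"type":"object","properties":{"plan":{"type":"string"},"force":{"type":"number"}},"required":["plan"]}

```bash
mkdir -p pics
cat > h.py <<'E'
from rig import r
import numpy as np, cv2
def look(n,save=None):
    c=r.get_calibration(n); im,d=r.grab_frame(n)
    if save: cv2.imwrite('pics/'+save+'.png',im[:,:,::-1])
    np.savez('pics/'+(save or n)+'.npz',im=im,d=d,K=c['K'],T=c['world_from_camera'])
    return im,d,np.array(c['K']),np.array(c['world_from_camera'])
def cloud(d,K,T):
    v,u=np.mgrid[0:480,0:640]
    p=np.stack([(u-K[0,2])/K[0,0]*d,(v-K[1,2])/K[1,1]*d,d],-1)
    return p@T[:3,:3].T+T[:3,3]
def ray(u,v,z,K,T):
    q=T[:3,:3]@np.linalg.solve(K,[u,v,1.]); return T[:3,3]+q*(z-T[2,3])/q[2]
E
python3 - <<'E'
from h import *
s=r.sense(); print({k:np.round(v,3) for k,v in s.items()})
a=look('scene','s0');b=look('top','t0')
for x in(a,b): print(np.round(x[3],3).tolist(),x[2][0,0])
E
```

```text
{'clock': np.float64(0.0), 'qpos': array([ 1.336,  0.354,  1.634,  0.   ,  1.155, -0.002]), 'qvel': array([ 0.   ,  0.002,  0.001, -0.001, -0.   ,  0.001]), 'joint_efforts': array([-1.0000e-03, -6.0524e+01, -3.4207e+01, -0.0000e+00,  9.0000e-03,
       -0.0000e+00]), 'eef_pos': array([144.087, 607.698, 244.547]), 'tcp_rot': array([-3.14 , -0.   ,  2.909]), 'contact_force': array([-0.252, -0.629,  0.141]), 'wrist_torque': array([ 0.034,  0.059, -0.025]), 'grasp_force': np.float64(0.0), 'opening': np.float64(0.994)}
[[0.425, 0.715, -0.555, 1219.864], [0.905, -0.324, 0.277, -380.14], [0.018, -0.619, -0.785, 1085.293], [0.0, 0.0, 0.0, 1.0]] 557.206228126903
[[-0.02, -0.99, 0.142, 420.863], [-1.0, 0.019, -0.007, -61.966], [0.004, -0.142, -0.99, 1140.255], [0.0, 0.0, 0.0, 1.0]] 535.3346133078796
```

View pics/s0.png

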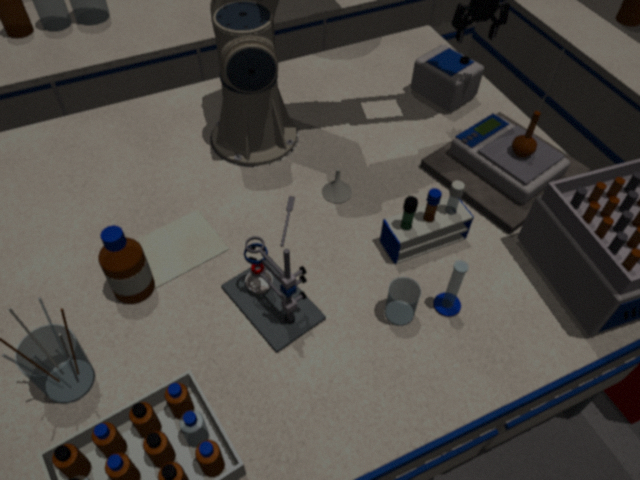

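View pics/t0.png

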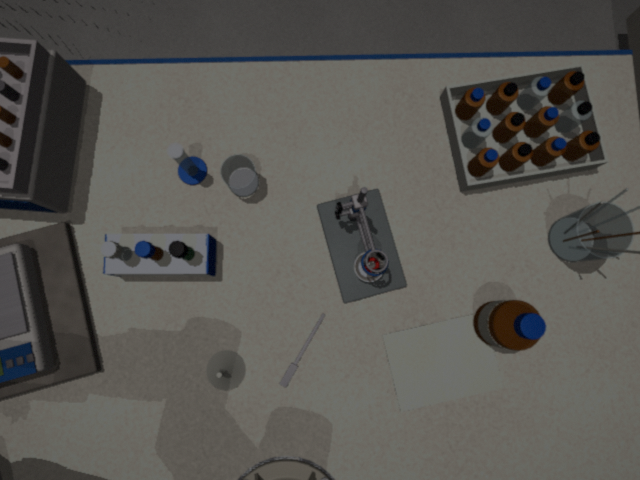

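The scene view has the rack at (430,225), with the blue amber-column cap at (434,195), and the stand rings at (256,250). The top view has the cap at (145,249), rings at (373,263) and plate corners near (318,205), (378,190), (405,285) and (345,302).

Run:
```python
from h import *
def ld(n): z=np.load(f'pics/{n}.npz'); return z['im'],z['d'],z['K'],z['T']
def blue(im,box):
    h=cv2.cvtColor(im,cv2.COLOR_RGB2HSV); m=cv2.inRange(h,(100,120,50),(130,255,255)); k=np.zeros_like(m); u0,v0,u1,v1=box; k[v0:v1,u0:u1]=1; return m*k
for n,b in(('t0',(130,235,165,262)),('s0',(422,183,446,206))):
    im,d,K,T=ld(n); m=blue(im,b); P=cloud(d,K,T); v,u=np.nonzero(m); q=P[v,u]
    print(n,'cap n',len(v),'c',u.mean(),v.mean(),'ray157',ray(u.mean(),v.mean(),160,K,T).round(1),'zmax',np.percentile(q[:,2],[5,50,95]).round(1))
    t=q[q[:,2]>167]; print(' top pts',len(t),t.mean(0).round(1) if len(t) else 0)
im,d,K,T=ld('t0');P=cloud(d,K,T)
# base plate
sub=np.zeros((480,640),bool); sub[180:310,310:412]=1
m=sub&(abs(P[...,2]-12)<5)&(im.max(-1)<110)
hgt=P[sub]; print('hist',np.histogram(hgt[:,2],bins=range(-10,290,10))[0])
m8=m.astype(np.uint8); m8=cv2.morphologyEx(m8,cv2.MORPH_OPEN,np.ones((3,3)))
c=max(cv2.findContours(m8,0,2)[0],key=cv2.contourArea)
bp=cv2.boxPoints(cv2.minAreaRect(c)); print('plate',[ray(*p,12,K,T).round(0)[:2].tolist() for p in bp])
s=sub&(abs(P[...,2]-170)<8); v,u=np.nonzero(s); print('ring pts',len(v),P[s].mean(0).round(1),P[s].min(0).round(),P[s].max(0).round())
s=sub&(P[...,2]>245); print('rodtop',P[s].mean(0).round(1),P[s][:,2].max() if s.any() else 0)
cv2.imwrite('pics/crop.png',np.hstack([cv2.resize(im[200:320,310:420,::-1],None,fx=3.5,fy=3.5,interpolation=2),cv2.resize(ld('s0')[0][225:345,220:330,::-1],None,fx=3.5,fy=3.5)]))
```

```text
t0 cap n 197 c 142.41116751269035 248.5482233502538 ray157 [536.8 247.2 160. ] zmax [168.2 171.  173.6]
 top pts 195 [535.1 242.1 176. ]
s0 cap n 87 c 434.71264367816093 193.01149425287358 ray157 [534.3 253.4 160. ] zmax [168.1 171.2 174.8]
 top pts 86 [550.4 238.4 182. ]
hist [4039 3825 3631  122  144    1    0    5  210  138    8    0    0    5
  292   91    4  325  267    8    7    9    6    8   11    9   18   28
    0]
plate [[641.0, -75.0], [678.0, -212.0], [464.0, -263.0], [429.0, -130.0]]
ring pts 565 [ 565.9 -160.8  170.1] [ 485. -203.  162.] [ 628. -112.  178.]
rodtop [ 520.  -108.7  690.7] 1140.2553271636539
```

View pics/crop.png

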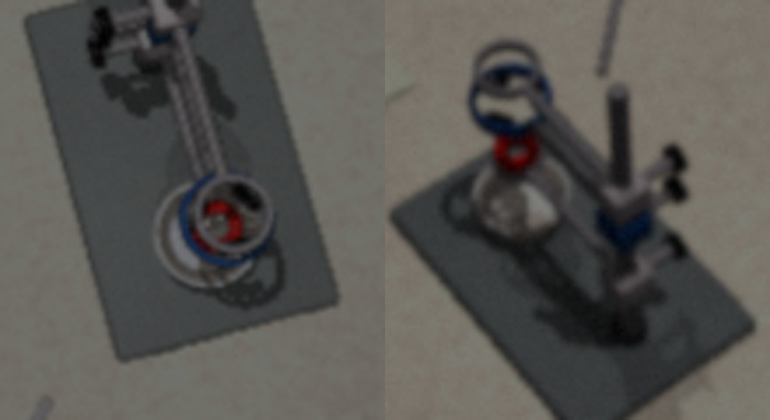

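Request:
step_arm:
  plan: "0 0 -76.7 392 -358 75 0;0 0 -76.7 392 -358 75 0;0 0 -76.7 392 -358 75 0;0 0 -76.7 392 -358 75 0;0 0 -76.7 392 -358 75 0;0 0 -76.7 392 -358 75 0;0 0 -76.7 392 -358 75 0;0 0 -76.7 392 -358 75 0"
  force: 30

```text
clock: 0.9
eef_pos: [437.7, 339.3, 301.3]
tcp_rot: [-3.141, 0.0, 1.703]
contact_force: [-0.2, 0.7, -0.1]
opening: 1.0
grasp_force: 0.0
```

Request:
step_arm:
  plan: "0 0 -7.6 98 -89 19 0;0 0 -7.6 98 -89 19 0;0 0 -7.6 98 -89 19 0;0 0 -7.6 98 -89 19 0;0 0 -7.6 98 -89 19 0"

```text
clock: 1.4
eef_pos: [534.6, 251.5, 319.7]
tcp_rot: [-3.141, 0.0, 1.574]
contact_force: [0.3, -0.2, -0.5]
opening: 0.996
grasp_force: 0.0
```

Run:
```python
from h import *
s=r.sense(); print(s['eef_pos'],s['tcp_rot'],s['qpos'])
im,d,K,T=look('wrist','w0'); print(T.round(3).tolist(),K[0,0])
```

```text
[534.64918756 251.47676837 319.74661423] [-3.14050974e+00  6.84989424e-05  1.57429397e+00] [4.36897261e-01 2.38662777e-01 1.62245597e+00 4.09637153e-04
 1.28148548e+00 4.33282590e-01]
[[1.0, 0.005, -0.0, 535.027], [0.005, -0.959, -0.283, 323.547], [-0.002, 0.283, -0.959, 448.386], [0.0, 0.0, 0.0, 1.0]] 397.81354567929867
```

View pics/w0.png

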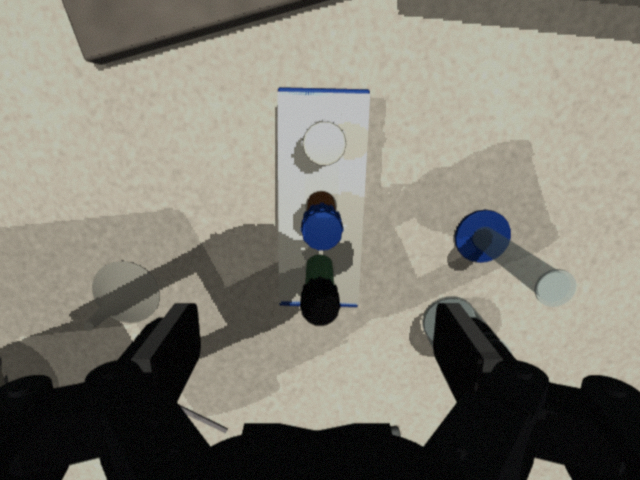

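The wrist view has the blue cap at (322,228), the white cap at (325,143) and the black cap at (320,302). The jaws close across the row, as needed.

```bash
cat >> h.py <<'E'
def bluemask(im): return cv2.inRange(cv2.cvtColor(im,cv2.COLOR_RGB2HSV),(100,120,40),(130,255,255))
E
python3 - <<'E'
from h import *
z=np.load('pics/w0.npz'); im,d,K,T=(z[k] for k in('im','d','K','T'))
P=cloud(d,K,T); m=bluemask(im); m[:195]=0;m[265:]=0;m[:,:290]=0;m[:,355:]=0
c=max(cv2.findContours(m,0,2)[0],key=cv2.contourArea); print(cv2.boundingRect(c),cv2.contourArea(c))
q=P[m>0]; print(np.percentile(q[:,2],[5,25,50,75,95]).round(1))
t=m&((abs(P[...,2]-172)<6)*255).astype(np.uint8); c=max(cv2.findContours(t,0,2)[0],key=cv2.contourArea)
(u,v),R=cv2.minEnclosingCircle(c); M=cv2.moments(c)
print(u,v,R,ray(u,v,172,K,T).round(1),ray(M['m10']/M['m00'],M['m01']/M['m00'],172,K,T).round(1), 'radius mm',R/K[0,0]*np.median(d[t>0]))
for u,v in((325,143),(320,305)): print(ray(u,v,172,K,T).round(1))
E
```

```text
(301, 203, 42, 47) 1417.0
[155.9 171.  171.8 172.4 173.1]
321.4731140136719 228.98924255371094 21.048389434814453 [538.5 247.5 172. ] [538.6 247.1 172. ] radius mm 15.18374808819845
[540.4 307.9 172. ]
[537.9 187.4 172. ]
```

Request:
step_arm:
  plan: "0 0 0 4 -4 0 0;0 0 0 4 -4 -40 0;0 0 0 4 -4 -80 0;0 0 0 4 -4 -120 0;0 0 0 4 -4 -145 0;0 0 0 4 -4 -165 0;0 0 0 4 -4 -165 0;0 0 0 4 -4 -165 0"

```text
clock: 2.25
eef_pos: [538.3, 248.7, 155.6]
tcp_rot: [-3.141, 0.0, 1.577]
contact_force: [0.1, -0.2, 1.0]
opening: 0.995
grasp_force: 0.0
```

Request:
step_arm:
  plan: "0 0 0 0 0 0 120;0 0 0 0 0 0 150;0 0 0 0 0 0 180;0 0 0 0 0 0 220;0 0 0 0 0 0 255;0 0 0 0 0 0 255;0 0 0 0 0 0 255;0 0 0 0 0 0 255"
  force: 30

```text
clock: 3.05
eef_pos: [539.0, 248.2, 156.0]
tcp_rot: [3.141, -0.0, 1.576]
contact_force: [-0.6, -0.0, 5.6]
opening: 0.343
grasp_force: 30.1
```

Request:
step_arm:
  plan: "0 0 0 0 0 10 255;0 0 0 0 0 30 255;0 0 0 0 0 60 255;0 0 0 0 0 100 255;0 0 0 0 0 140 255;0 0 0 0 0 175 255;0 0 0 0 0 195 255;0 0 0 0 0 195 255"

```text
clock: 3.85
eef_pos: [539.8, 248.5, 354.0]
tcp_rot: [3.136, -0.002, 1.576]
contact_force: [0.7, -0.3, -0.7]
opening: 0.337
grasp_force: 30.0
```

Request:
step_arm:
  plan: "0 0 0 -5 -25 0 255;0 0 0 -10 -65 0 255;0 0 0 -15 -110 0 255;0 0 0 -20 -155 0 255;0 0 0 -25 -200 0 255;0 0 0 -30 -245 0 255;0 0 0 -34 -280 0 255;0 0 0 -34 -300 0 255"

```text
clock: 4.65
eef_pos: [503.1, -54.4, 348.8]
tcp_rot: [-3.139, 0.0, 1.574]
contact_force: [-1.0, -0.1, -1.0]
opening: 0.339
grasp_force: 29.9
```

Request:
step_arm:
  plan: "0 0 0 0 -25 0 255;0 0 0 0 -60 0 255;0 0 0 0 -95 0 255;0 0 0 0 -130 0 255;0 0 0 0 -160 0 255;0 0 0 0 -180 0 255;0 0 0 0 -190 0 255;0 0 0 0 -190 0 255"

```text
clock: 5.45
eef_pos: [504.1, -242.5, 349.1]
tcp_rot: [-3.14, -0.001, 1.575]
contact_force: [0.3, -0.2, -1.1]
opening: 0.342
grasp_force: 30.0
```

Run:
```python
from h import *
s=r.sense(); print(s['eef_pos'],s['tcp_rot'],s['contact_force'],s['clock'])
im,d,K,T=look('wrist','w1'); print(T.round(3).tolist()); look('scene','s1')
a=cv2.resize(im[60:360,160:480,::-1],None,fx=2,fy=2)
cv2.imwrite('pics/w1c.png',a[:600,:800])
```

```text
[ 504.11704033 -242.52272604  349.06887061] [-3.13991994e+00 -8.03026368e-04  1.57471872e+00] [ 0.29158603 -0.24694724 -1.05063488] 5.45
[[1.0, 0.006, -0.001, 504.532], [0.005, -0.959, -0.282, -170.588], [-0.002, 0.282, -0.959, 477.786], [0.0, 0.0, 0.0, 1.0]]
```

View pics/w1c.png

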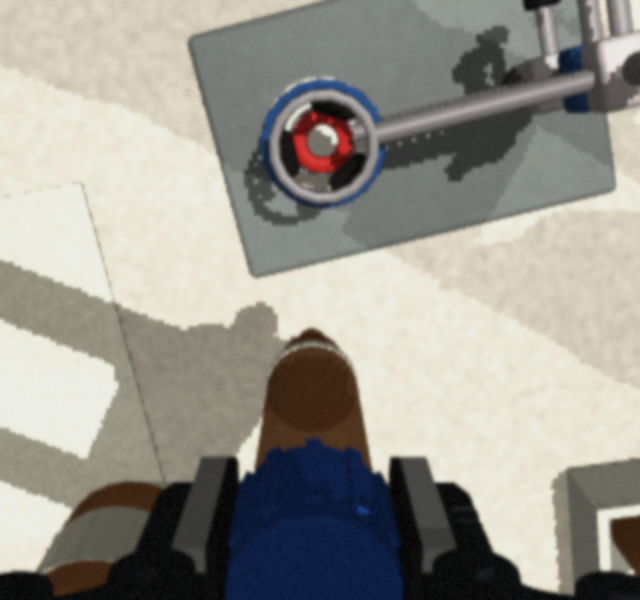

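The ring centre is at full-image (321,133) with the red cushion concentric inside it. The held column hangs below with its outlet tip at about (316,226).

Run:
```python
from h import *
z=np.load('pics/w1.npz'); im,d,K,T=(z[k] for k in('im','d','K','T'))
P=cloud(d,K,T); print(K.round(1).tolist())
box=np.zeros((480,640),bool); box[90:170,285:360]=1
def fit(q):
    A=np.c_[2*q[:,:2],np.ones(len(q))]; x=np.linalg.lstsq(A,(q[:,:2]**2).sum(1),rcond=None)[0]; return x[:2].round(1),np.sqrt(x[2]+x[:2]@x[:2]).round(1)
m=box&(abs(P[...,2]-170)<5); q=P[m]
for _ in range(3):
    c,R=fit(q); rr=np.hypot(*(q[:,:2]-c).T); q=q[abs(rr-R)<6]
print('ring',m.sum(),len(q),c,R,np.median(q[:,2]), rr.min(),np.percentile(rr,[5,95]))
m8=(box&(abs(P[...,2]-170)<6)&(np.hypot(P[...,0]-c[0],P[...,1]-c[1])<24)).astype(np.uint8)
for k in cv2.findContours(m8,cv2.RETR_CCOMP,2)[0]:
    if cv2.contourArea(k)>200: e=cv2.fitEllipse(k); print('ell',np.round(e[0],1),np.round(e[1],1),ray(*e[0],170,K,T).round(1))
h=cv2.cvtColor(im,cv2.COLOR_RGB2HSV); red=(cv2.inRange(h,(0,150,80),(8,255,255))|cv2.inRange(h,(172,150,80),(180,255,255)))>0
red&=box; q=P[red]; print('red',red.sum(),np.percentile(q[:,2],[5,25,50,75,95]).round(1)); v,u=np.nonzero(red); e,_=cv2.minEnclosingCircle(np.c_[u,v].astype(np.float32)); print('red c',e,ray(*e,np.median(q[:,2]),K,T).round(1))
# column barrel: per-row edges from depth
for v in range(224,300,5):
    row=[u for u in range(270,360) if 0<d[v,u]<330 and P[v,u,2]>185]
    if len(row)>3:
        zz=np.median(P[v,row,2]); print(v,row[0],row[-1],'z',zz.round(1),'x',((P[v,row[0],0]+P[v,row[-1],0])/2).round(1),'w',(P[v,row[-1],0]-P[v,row[0],0]).round(1),'ynear',P[v,row,1].max().round(1))
```

```text
[[397.8, 0.0, 316.5], [0.0, 397.8, 236.3], [0.0, 0.0, 1.0]]
ring 1009 965 [ 508.7 -180.4] 19.1 169.84921870556047 15.628966624690579 [16.44353358 22.04255877]
ell [322.4 132.5] [54.9 57.6] [ 508.3 -180.   170. ]
ell [321.5 132.9] [45.1 46.3] [ 507.7 -180.3  170. ]
red 457 [86.8 87.6 88.1 88.8 89.6]
red c (320.0, 130.5) [ 507.  -180.7   88.1]
224 313 317 z 210.4 x 503.3 w 2.8 ynear -240.2
229 307 325 z 245.9 x 504.1 w 11.3 ynear -232.7
234 302 329 z 261.9 x 503.5 w 16.5 ynear -231.9
239 298 334 z 270.8 x 504.2 w 20.7 ynear -231.9
244 295 337 z 277.8 x 504.2 w 24.2 ynear -232.0
249 294 338 z 286.9 x 504.2 w 25.1 ynear -231.9
254 293 338 z 294.6 x 503.8 w 24.5 ynear -232.0
259 293 339 z 301.8 x 504.3 w 23.9 ynear -231.8
264 292 340 z 308.4 x 504.2 w 24.2 ynear -232.0
269 291 341 z 315.2 x 504.2 w 24.6 ynear -231.7
274 290 342 z 321.0 x 504.3 w 24.8 ynear -231.7
279 289 343 z 326.3 x 504.3 w 24.9 ynear -232.0
284 289 344 z 336.6 x 504.7 w 24.4 ynear -229.0
289 271 359 z 340.9 x 504.0 w 33.0 ynear -229.1
294 270 359 z 345.5 x 503.8 w 32.4 ynear -229.1
299 270 359 z 349.1 x 503.9 w 31.6 ynear -229.0
```

Run:
```python
from h import *
z=np.load('pics/w1.npz'); im,d,K,T=(z[k] for k in('im','d','K','T')); P=cloud(d,K,T)
for lo,hi in((246,280),(286,300)): # barrel/cap front: fit circle in xy
    q=P[lo:hi,300:333].reshape(-1,3); 
    A=np.c_[2*q[:,:2],np.ones(len(q))]; x=np.linalg.lstsq(A,(q[:,:2]**2).sum(1),rcond=None)[0]
    print('circle',x[:2],np.sqrt(x[2]+x[:2]@x[:2]))
    c=P[lo:hi,313:320]; print('front y',np.median(c[...,1]),c[...,1].std(), 'z',c[...,2].min(),c[...,2].max())
for v in range(216,232): print(v,im[v,315].tolist(),d[v,315].round(1),P[v,315].round(1))
for v in(221,222,223): print(ray(315,v,208,K,T).round(1))
```

```text
circle [ 504.10724403 -208.54550661] 24.819928576553274
front y -232.16520876288456 3.990910595883341 z 284.21658806261473 477.78560668888156
circle [ 504.45988847 -236.23997375] 6.713791115481554
front y -229.3721453880057 0.2447973342531216 z 342.07896696486443 354.4684772920507
216 [236, 232, 218] 490.7 [ 502.2 -285.    -0. ]
217 [235, 231, 216] 488.7 [ 502.3 -285.7    2.2]
218 [237, 233, 219] 490.4 [ 502.3 -287.3    0.9]
219 [234, 230, 215] 490.3 [ 502.3 -288.5    1.4]
220 [233, 229, 212] 491.5 [ 502.3 -289.9    0.6]
221 [232, 227, 210] 491.8 [ 502.3 -291.2    0.7]
222 [229, 224, 206] 494.2 [ 502.3 -293.    -1.4]
223 [205, 195, 176] 493.9 [ 502.3 -294.1   -0.7]
224 [130, 111, 93] 275.6 [ 503.3 -240.2  211. ]
225 [73, 48, 27] 273.8 [ 503.3 -240.4  212.9]
226 [68, 41, 24] 251.4 [ 503.4 -235.3  234.7]
227 [55, 31, 13] 248.9 [ 503.4 -235.2  237.4]
228 [54, 30, 15] 243.5 [ 503.4 -234.4  242.7]
229 [66, 50, 33] 234.9 [ 503.5 -232.7  251.2]
230 [87, 77, 64] 231.0 [ 503.5 -232.2  255.1]
231 [118, 114, 103] 227.1 [ 503.5 -231.8  259.1]
[ 503.3 -238.8  208. ]
[ 503.3 -239.5  208. ]
[ 503.3 -240.2  208. ]
```

Request:
step_arm:
  plan: "0 0 0 1 20 0 255;0 0 0 2 42 0 255;0 0 0 3 58 0 255;0 0 0 3.9 64.6 0 255;0 0 0 3.9 64.6 0 255;0 0 0 3.9 64.6 0 255;0 0 0 3.9 64.6 -10 255;0 0 0 3.9 64.6 -15 255"

```text
clock: 6.35
eef_pos: [508.2, -177.8, 334.0]
tcp_rot: [-3.141, -0.0, 1.576]
contact_force: [0.1, -0.4, -1.7]
opening: 0.341
grasp_force: 30.0
```

Run:
```python
from h import *
s=r.sense(); print(s['eef_pos'],s['tcp_rot'],s['contact_force'],s['clock'])
im,d,K,T=look('wrist','w2'); a=im[150:330,210:430,::-1]
si=look('scene','s2')[0][215:315,210:310,::-1]
b=np.hstack([cv2.resize(a,None,fx=2,fy=2),cv2.resize(si,(360,360),interpolation=2)])
cv2.imwrite('pics/w2c.png',b)
```

```text
[ 508.16487091 -177.78723649  333.98608634] [-3.14056628e+00 -1.85274782e-04  1.57552660e+00] [ 0.08520051 -0.43241955 -1.71185298] 6.35
```

View pics/w2c.png

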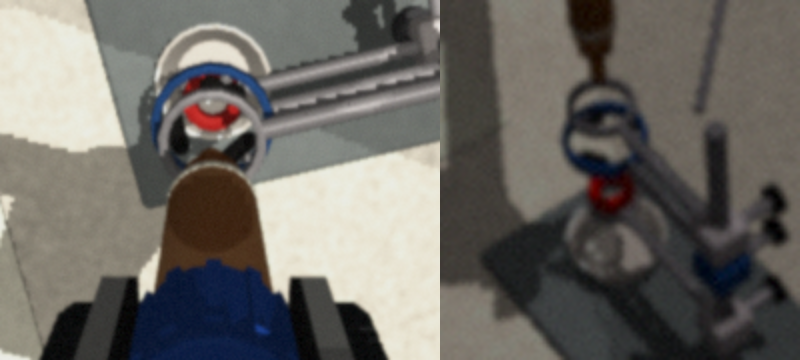

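The column tip is centred over the guide ring: crop columns are both about 211, and in the scene crop the tip at (598,75) stands above the ring at (600,105). I'm descending in steps.

Request:
step_arm:
  plan: "0 0 0 0 0 -8 255;0 0 0 0 0 -18 255;0 0 0 0 0 -28 255;0 0 0 0 0 -38 255;0 0 0 0 0 -46 255;0 0 0 0 0 -52 255;0 0 0 0 0 -55 255;0 0 0 0 0 -55 255"

```text
clock: 7.25
eef_pos: [508.4, -177.3, 279.9]
tcp_rot: [-3.141, -0.0, 1.576]
contact_force: [0.0, 0.3, -0.8]
opening: 0.339
grasp_force: 30.0
```

Run:
```python
from h import *
s=r.sense(); print(s['eef_pos'],s['tcp_rot'],s['contact_force'],s['wrist_torque'],s['clock'])
im,d,K,T=look('wrist','w3'); P=cloud(d,K,T); q=P[180:330]; 
m=(abs(P[...,2]-170)<5)&(np.hypot(P[...,0]-508,P[...,1]+180)<26); m[330:]=0
q=P[m]; A=np.c_[2*q[:,:2],np.ones(len(q))]
for _ in range(3):
    A=np.c_[2*q[:,:2],np.ones(len(q))];x=np.linalg.lstsq(A,(q[:,:2]**2).sum(1),rcond=None)[0];R=np.sqrt(x[2]+x[:2]@x[:2]);q=q[abs(np.hypot(*(q[:,:2]-x[:2]).T)-R)<4]
print('ring',len(q),x[:2],R)
for v in range(140,330,8):
    row=[u for u in range(280,350) if P[v,u,2]>178]
    if len(row)>6: c=[u for u in row if abs(u-np.mean(row))<3]; print(v,'z',np.median(P[v,c,2]).round(1),'x',((P[v,row[0],0]+P[v,row[-1],0])/2).round(1),'w',(P[v,row[-1],0]-P[v,row[0],0]).round(1),'yfront',np.median(P[v,c,1]).round(1))
cv2.imwrite('pics/w3c.png',cv2.resize(im[120:320,210:430,::-1],None,fx=2.5,fy=2.5))
```

```text
[ 508.44872718 -177.29544305  279.86493964] [-3.14108316e+00 -1.76063793e-04  1.57619141e+00] [ 0.03048095  0.31967763 -0.77699181] [ 0.0053747  -0.02458918 -0.04293348] 7.25
ring 948 [ 508.19583521 -180.06494403] 18.95163597726712
236 z 198.9 x 508.2 w 17.9 yfront -166.9
244 z 214.2 x 508.7 w 24.1 yfront -166.7
252 z 225.8 x 508.1 w 25.4 yfront -167.1
260 z 237.7 x 508.2 w 24.5 yfront -166.9
268 z 247.3 x 508.7 w 24.8 yfront -167.1
276 z 256.7 x 508.7 w 24.3 yfront -167.0
284 z 271.4 x 509.1 w 24.4 yfront -164.2
292 z 278.5 x 508.7 w 24.6 yfront -164.3
300 z 284.8 x 508.0 w 26.5 yfront -164.3
308 z 290.1 x 508.2 w 25.2 yfront -164.7
316 z 294.7 x 508.2 w 24.0 yfront -165.2
324 z 295.7 x 508.2 w 22.9 yfront -167.5
```

View pics/w3c.png

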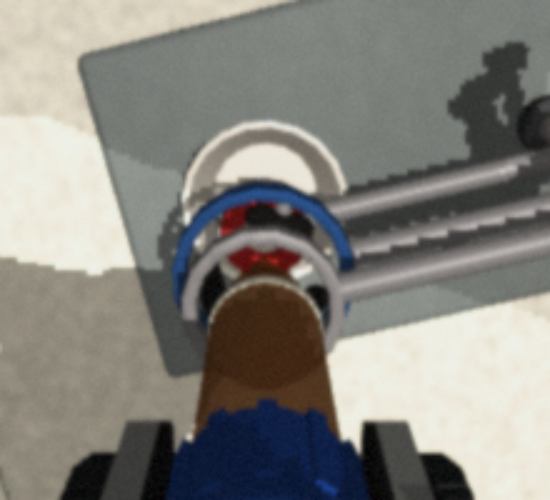

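The column axis is at (508.4,-180.0) and the ring at (508.2,-180.1), so it is centred and there is no lateral force.

Request:
step_arm:
  plan: "0 0 0 0 0 -6 255;0 0 0 0 0 -12 255;0 0 0 0 0 -18 255;0 0 0 0 0 -24 255;0 0 0 0 0 -28 255;0 0 0 0 0 -32 255;0 0 0 0 0 -36 255;0 0 0 0 0 -36 255"

```text
clock: 8.1
eef_pos: [508.3, -177.3, 243.7]
tcp_rot: [-3.141, -0.0, 1.576]
contact_force: [0.0, 0.6, -1.5]
opening: 0.341
grasp_force: 30.0
```

Request:
step_arm:
  plan: "0 0 0 0 0 -2 255;0 0 0 0 0 -4 255;0 0 0 0 0 -6 255;0 0 0 0 0 -8 255;0 0 0 0 0 -10 255;0 0 0 0 0 -12 255;0 0 0 0 0 -14 255;0 0 0 0 0 -16 255"

```text
clock: 8.9
eef_pos: [508.7, -177.4, 228.3]
tcp_rot: [3.141, 0.0, 1.576]
contact_force: [-1.6, 0.4, 2.0]
opening: 0.343
grasp_force: 30.3
```

Request:
step_arm:
  plan: "0 0 0 0 0 -3 255;0 0 0 0 0 -6 255;0 0 0 0 0 -9 255;0 0 0 0 0 -12 255;0 0 0 0 0 -15 255;0 0 0 0 0 -17 255;0 0 0 0 0 -19 255;0 0 0 0 0 -20 255"

```text
clock: 9.7
eef_pos: [508.5, -177.3, 208.0]
tcp_rot: [-3.141, -0.0, 1.576]
contact_force: [-1.6, -0.5, 0.8]
opening: 0.344
grasp_force: 30.3
```

Request:
step_arm:
  plan: "0 0 0 0 0 -1 255;0 0 0 0 0 -2 255;0 0 0 0 0 -3 255;0 0 0 0 0 -3 255"

```text
clock: 10.1
eef_pos: [508.5, -177.3, 205.0]
tcp_rot: [-3.141, -0.0, 1.576]
contact_force: [-0.2, -1.5, -1.2]
opening: 0.342
grasp_force: 30.1
```

Request:
step_arm:
  plan: "0 0 0 0 0 -1 255;0 0 0 0 0 -1.5 255;0 0 0 0 0 -2 255"

```text
clock: 10.4
eef_pos: [508.6, -177.4, 203.2]
tcp_rot: [3.142, 0.0, 1.576]
contact_force: [-1.6, -0.2, 2.6]
opening: 0.34
grasp_force: 30.1
```

Request:
step_arm:
  plan: "0 0 0 0 0 -0.5 255;0 0 0 0 0 -1 255;0 0 0 0 0 -1 255"

```text
clock: 10.7
eef_pos: [508.5, -177.3, 202.1]
tcp_rot: [-3.142, -0.0, 1.576]
contact_force: [-0.8, -0.7, 0.4]
opening: 0.34
grasp_force: 30.1
```

Request:
step_arm:
  plan: "0 0 0 0 0 -0.5 255;0 0 0 0 0 -1 255"

```text
clock: 10.9
eef_pos: [508.6, -177.4, 201.4]
tcp_rot: [3.141, 0.0, 1.576]
contact_force: [-0.9, -1.1, 3.8]
opening: 0.344
grasp_force: 30.5
```

Request:
step_arm:
  plan: "0 0 0 0 0 -0.5 255;0 0 0 0 0 -1 255"

```text
clock: 11.1
eef_pos: [508.7, -177.5, 200.6]
tcp_rot: [3.141, 0.0, 1.576]
contact_force: [-1.9, -1.4, 6.7]
opening: 0.341
grasp_force: 30.8
```

Request:
step_arm:
  plan: "0 0 0 0 0 -0.4 255;0 0 0 0 0 -0.8 255"

```text
clock: 11.3
eef_pos: [508.7, -177.5, 200.1]
tcp_rot: [3.141, 0.0, 1.576]
contact_force: [-2.6, -0.9, 10.5]
opening: 0.341
grasp_force: 31.1
```

Request:
step_arm:
  plan: "0 0 0 0 0 0 255;0 0 0 0 0 0 255"

```text
clock: 11.5
eef_pos: [508.7, -177.5, 200.0]
tcp_rot: [3.141, 0.0, 1.576]
contact_force: [-2.6, -0.4, 7.3]
opening: 0.341
grasp_force: 31.0
```

Request:
step_arm:
  plan: "0 0 0 0 0 0 165;0 0 0 0 0 0 160;0 0 0 0 0 0 150;0 0 0 0 0 0 130;0 0 0 0 0 0 110;0 0 0 0 0 0 110"
  force: 20

```text
clock: 12.1
eef_pos: [508.6, -177.3, 199.4]
tcp_rot: [-3.142, -0.0, 1.576]
contact_force: [0.2, -0.0, -0.8]
opening: 0.57
grasp_force: 0.0
```

Request:
step_arm:
  plan: "0 0 0 0 0 8 110;0 0 0 0 0 22 110;0 0 0 0 0 40 110;0 0 0 0 0 55 110;0 0 0 0 -2.5 60 255;0 0 0 0 -2.5 60 255;0 0 0 0 -2.5 60 255;0 0 0 0 -2.5 60 255"

```text
clock: 12.9
eef_pos: [508.1, -179.7, 258.8]
tcp_rot: [-3.14, -0.0, 1.576]
contact_force: [-0.7, -0.5, -0.2]
opening: -0.005
grasp_force: 0.0
```

Request:
step_arm:
  plan: "0 0 0 0 0 0 255;0 0 0 0 0 0 255;0 0 0 0 0 -6 255;0 0 0 0 0 -12 255;0 0 0 0 0 -18 255;0 0 0 0 0 -22 255;0 0 0 0 0 -24 255;0 0 0 0 0 -24 255"

```text
clock: 13.7
eef_pos: [508.4, -179.8, 235.1]
tcp_rot: [-3.141, -0.0, 1.576]
contact_force: [-1.1, -1.1, 0.1]
opening: -0.003
grasp_force: 0.0
```

Run:
```python
from h import *
s=r.sense(); print(s['eef_pos'],s['contact_force'],s['opening'],s['clock'])
im,d,K,T=look('wrist','w4'); P=cloud(d,K,T)
m=(bluemask(im)>0)&(np.hypot(P[...,0]-508,P[...,1]+180)<22)&(P[...,2]>180); q=P[m]; print(len(q),np.percentile(q[:,2],[5,50,90,99]).round(1))
t=q[q[:,2]>np.percentile(q[:,2],90)-2]; print('top',t.mean(0).round(1),t.min(0).round(1),t.max(0).round(1))
cv2.imwrite('pics/w4c.png',cv2.resize(im[120:440,160:480,::-1],None,fx=1.8,fy=1.8))
```

```text
[ 508.41203108 -179.79365999  235.05341136] [-1.09469134 -1.10122144  0.05009985] -0.003312870067959753 13.7
2529 [193.1 213.7 218.3 219.1]
top [ 509.3 -171.3  217.9] [ 494.9 -179.8  216.3] [ 523.7 -165.2  228.8]
```

View pics/w4c.png

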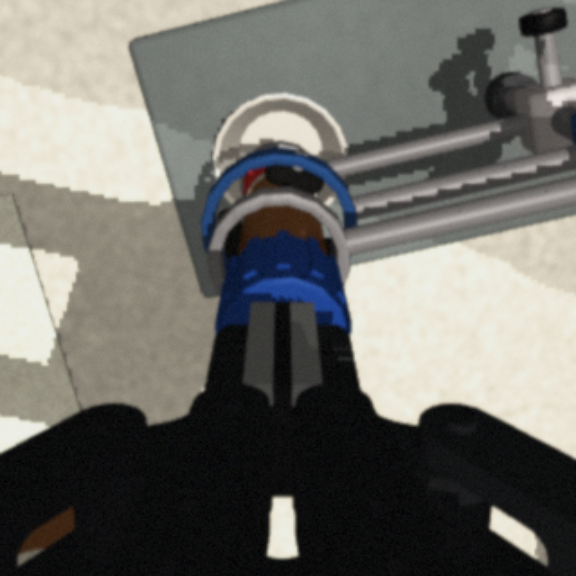

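The column stands upright in the rings with its cap top at about z 218, and the shut fingertips are just above the cap at crop (283,300). Next is a gentle push.

Request:
step_arm:
  plan: "0 0 0 0 0 -1 255;0 0 0 0 0 -2 255;0 0 0 0 0 -2.5 255;0 0 0 0 0 -2.5 255"

```text
clock: 14.15
eef_pos: [508.5, -179.8, 232.9]
tcp_rot: [3.142, 0.0, 1.576]
contact_force: [0.3, -0.5, -0.2]
opening: 0.0
grasp_force: 0.0
```

Request:
step_arm:
  plan: "0 0 0 0 0 -0.5 255;0 0 0 0 0 -1 255;0 0 0 0 0 -1 255"

```text
clock: 14.45
eef_pos: [508.6, -179.9, 232.0]
tcp_rot: [3.142, 0.0, 1.576]
contact_force: [0.2, -0.7, 1.0]
opening: 0.0
grasp_force: 0.3
```

Request:
step_arm:
  plan: "0 0 0 0 0 -0.5 255;0 0 0 0 0 -1 255;0 0 0 0 0 -1 255"

```text
clock: 14.75
eef_pos: [508.8, -179.9, 231.2]
tcp_rot: [3.141, 0.0, 1.576]
contact_force: [0.7, -0.2, 4.9]
opening: -0.001
grasp_force: 2.2
```

Request:
step_arm:
  plan: "0 0 0 0 0 -0.5 255;0 0 0 0 0 -0.5 255"

```text
clock: 14.95
eef_pos: [508.8, -180.0, 230.8]
tcp_rot: [3.141, 0.0, 1.576]
contact_force: [-0.4, 0.3, 5.1]
opening: -0.0
grasp_force: 2.7
```

Request:
step_arm:
  plan: "0 0 0 0 0 -0.5 255;0 0 0 0 0 -0.8 255;0 0 0 0 0 -0.8 255"

```text
clock: 15.25
eef_pos: [509.0, -180.0, 230.3]
tcp_rot: [3.14, 0.0, 1.576]
contact_force: [-0.9, 0.8, 7.9]
opening: 0.001
grasp_force: 3.8
```

Request:
step_arm:
  plan: "0 0 0 0 0 -0.3 255;0 0 0 0 0 -0.3 255"

```text
clock: 15.45
eef_pos: [509.1, -180.0, 230.2]
tcp_rot: [3.14, 0.001, 1.576]
contact_force: [-1.7, -0.1, 9.1]
opening: 0.001
grasp_force: 4.2
```

The force now climbs with the cushion's stiffness, so the column is bearing on it. I'm withdrawing straight up.

Request:
step_arm:
  plan: "0 0 0 0 0 1 255;0 0 0 0 0 2 255;0 0 0 0 0 4 255;0 0 0 0 0 10 255;0 0 0 0 0 30 255;0 0 0 0 0 60 255;0 0 0 0 0 90 255;0 0 0 0 0 90 255"

```text
clock: 16.25
eef_pos: [510.4, -180.5, 323.8]
tcp_rot: [3.135, 0.002, 1.576]
contact_force: [0.9, -0.2, 0.1]
opening: 0.0
grasp_force: 0.0
```

Run:
```python
from h import *
s=r.sense(); print(s['eef_pos'],s['contact_force'],s['clock'])
im,d,K,T=look('wrist','w5'); P=cloud(d,K,T)
m=(bluemask(im)>0)&(np.hypot(P[...,0]-508,P[...,1]+180)<24)&(P[...,2]>205); q=P[m]; print(len(q),np.percentile(q[:,2],[5,50,90,99]).round(1))
t=q[abs(q[:,2]-np.median(q[:,2]))<2.5]; print('cap top',((t.min(0)+t.max(0))/2).round(1),(t.max(0)-t.min(0)).round(1))
g=np.hypot(P[...,0]-508,P[...,1]+180)
rg=(abs(P[...,2]-170)<4)&(g<25)&(g>15);q=P[rg];A=np.c_[2*q[:,:2],np.ones(len(q))];print('ring',np.linalg.lstsq(A,(q[:,:2]**2).sum(1),rcond=None)[0][:2].round(1))
```

```text
[ 510.43993147 -180.49743007  323.75125089] [ 0.94724948 -0.21719841  0.07326419] 16.25
1833 [210.6 217.1 218.  218.7]
cap top [ 508.5 -179.9  217. ] [29.2 28.3  4.7]
ring [ 508.7 -180.8]
```

```bash
python3 -c "
from rig import r; print(r.sign_off())"
```

```text
the job is handed in; nothing more can be done
None
```

I handed in the job at about 16 s: the amber column stands upright in the stand, released, about 1 mm or less off the rings' axis. After a light push of about 9 N on the cap, its shoulder bears on the red cushion. The hand-in returned no verdict, so success is not confirmed.

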